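# Pack the hanging foot of the induction hob

### The arm

A 7-joint arm with a two-finger parallel gripper is mounted at the origin on a cart in front of the work surface, level with it; the furniture and walls round the work are solid. World frame = base frame: x ahead of the robot, y to its left, z up, the work surface at z = 0. Lengths are in m, angles in rad, forces in N, time in s.
With the tool pointing down it reaches from about 0.35 to 0.9 m from the base axis. Payload 7.2 kg.
Tool frame: the origin (TCP) lies at the very end of the fingers, on their centre line; the grasp point (between the pads) lies env.pinch_z behind it (env.pinch_z is the distance from the TCP to the grasp point, in m); z points along the fingers, y is the direction in which the jaws open and shut (so a half turn about z gives the same grasp; the last joint's range is limited). The gripper opens to 88 mm and grips with 3 to 60 N. Pads are 20 mm wide; open, the fingers measure 115 mm over their backs; the gripper's body (75 mm by 178 mm) begins 61 mm behind the grasp point.
Start: joints at [-1.265, 0.411, -0.013, 1.596, 0.006, 1.134, -0.082], TCP at [0.228, 0.582, 0.223] pointing down, gripper open.
Joint ranges: [-2.95, 2.95], [-0.29, 1.99], [-1.47, 1.44], [0.14, 2.54], [-1.03, 4.17], [0.13, 1.85], [-2.86, 2.86]. Speed limits (rad/s): [2.39, 2.39, 3.01, 3.01, 3.14, 3.14, 3.14].

### API

Orientations are given as a unit quaternion [x, y, z, w].
In Python, from cell import env gives the robot as it stands. The module is installed in compiled form; this text tells all that it offers.
- The arm moves only by the tool carry_out, never from a script. Its argument "moves" is a list of rows, each a list of 6 numbers: the shift along the tool's x, y, z in mm, then the turn, a rotation vector about the tool's x, y, z in degrees. A call has 1 to 10 rows; each row is the pose to reach, as a shift and turn from the pose measured when the call began, along the tool's axes at that moment; what a row does not reach only later rows make up. A row lasts 1/12 s, in which the tool goes at most 41.7 mm and 7.16 degrees, less where a joint would pass 70% of its speed; a pose out of reach is approached as far as the arm can. A call with a gripper value outside its range is refused whole. "jaw" is the opening in per cent of the stroke, from 0 (shut) to 100 (fully open), set as the call begins (left out, the last holds). The fingers move at their own pace and stop on an object; "squeeze" is the grip in N (left out, the last holds). Time passes only in rows, so rows that repeat a pose let the fingers close. It gives the time, the measured TCP pose, the force and the opening at its end, in the units of the state.
- env.sense(): the state, without advancing time (a new reading comes with each control period).
- env.read_camera(name): name is "scene" or "top" or "wrist"; returns (picture, depth): 400x640x3 uint8, blue, green, red; 400x640 float32, m along the optical axis (not along the pixel's ray), 0 where there is no reading.
- env.calibration(name): a dict with "fx", "fy", "cx", "cy" (pixels), "extrinsics" (4x4, takes a point from world to camera coordinates). Camera axes: x right, y down, z forward; pixel columns grow to the right and rows downward; lengths in m; the calibration is good to about 2 mm. A picture is of the moment at which its call begins: read the wrist's pose just before it. calibration takes no time and is no camera call; for the wrist camera it gives the pose at the moment of the call.
- env.job_done(): hands the job in, once; it reports no verdict.
The state is a dict: "t": time; "joint_positions": joint angles; "qvel": joint speeds; "effort": joint torques, N m; "eef_pos": TCP position; "eef_rot": TCP orientation; "wrist_force": force on the tool from outside, world axes, zero at the start; "ft_torque": the same for the moment, N m; "gripper_width": finger opening in m.
Only numpy, scipy, OpenCV 4.12 (cv2) and the standard library are available. Lean on these libraries where they do the work, as an engineer would, in place of code of your own. Each camera call takes 0.05 s, during which the arm holds its last target. There are 200 camera calls.

### The job

The front left foot of the induction hob hangs clear of the worktop. Try the coloured packers under it, sliding them in along the worktop from the front of the hob, until you find the one that goes in snugly so that the foot bears on it, and leave that one straight and fully home with its handle up against the hob's front, and the other two lying on the worktop clear of the hob. Feel your way and never force one that will not enter, do not shift the hob or lean the gripper on it, and leave the mug, glass and tin where they are.

Things in the scene. Friction and masses are not known exactly. Their poses are not given: they have to be found in the camera images.
- hob: portable induction hob, steel with black glass top, 270 mm deep (x) by 290 wide (y), about 6 kg, standing free on three sound feet. Origin on the worktop under its middle; x to its back, y to its left, z up. Front face at x = -135 mm, heights 25 to 54 mm; glass at 60 mm; a knob at x = -105, y = -30 mm rises to 74 mm. 25 mm of free height under the housing.
- foot_axis (a point): worktop point below the front left foot (hob x = -100, y = +105 mm; axes as the hob's), 35 mm behind the front face. The foot is a rubber mount 25 mm across on a screwed-up stem; its flat underside hangs 2 to 13.5 mm up, differently each time, and no reading gives it. It yields upward on a spring: 3 N to start, 0.25 N more per mm, up to 7.5 mm.
- home (a point): worktop point in front of the hob where a packer's origin lies when fully home, its handle against the hob's front: 55 mm before foot_axis; axes as the hob's. Slide in along +x. Too thin slides home freely and bears nothing; up to about 4 mm thicker than the gap lifts the mount and drags 2 to 12 N; over 5 mm thicker stops dead at the foot about 47 mm short.
- mug: black mug, 104 mm high, left of the hob near the back; origin at its foot
- glass: empty drinking glass, 81 mm wide, 92 mm high, at the front left before the sink; origin at its foot
- tin: food tin, 75 mm wide, 58 mm high, at the front left before the sink; origin at its foot
- packer_red: red plastic packer with one white dot. Origin on its underside below the middle of its handle; x to the nose, z up. The handle is an upright plate 40 mm long (x = -20 to +20), 10 mm thick (y), 48 mm high, free at both sides down to the worktop for x under +14 mm. The blade is 6 mm thick, 30 mm wide, from x = +14 to +90 mm; over the last 20 mm its top ramps down by 4.1 mm. About 60 g.
- packer_blue: blue plastic packer with two white dots. Origin on its underside below the middle of its handle; x to the nose, z up. The handle is an upright plate 40 mm long (x = -20 to +20), 10 mm thick (y), 48 mm high, free at both sides down to the worktop for x under +14 mm. The blade is 10 mm thick, 30 mm wide, from x = +14 to +90 mm; over the last 20 mm its top ramps down by 4.1 mm. About 60 g.
- packer_yellow: yellow plastic packer with three white dots. Origin on its underside below the middle of its handle; x to the nose, z up. The handle is an upright plate 40 mm long (x = -20 to +20), 10 mm thick (y), 48 mm high, free at both sides down to the worktop for x under +14 mm. The blade is 14 mm thick, 30 mm wide, from x = +14 to +90 mm; over the last 20 mm its top ramps down by 4.1 mm. About 60 g.

How it is judged:
At the end, for the whole second after the job is handed in: One packer lies flat under the front left foot, home to within 6 mm, within 8 mm of the foot's centre line and 0.15 rad of the hob's direction, bearing more than 1.5 N; the other two lie flat on the worktop over 110 mm from the foot axis; all at rest (((x of packer_red in the frame of foot_axis between -0.061 and -0.048 m and y of packer_red in the frame of foot_axis between -0.008 and 0.008 m and angle between the x axis of packer_red and the x axis of hob, either way round below 0.15 rad and contact force between packer_red and hob above 1.5 N and horizontal distance between each of packer_blue, packer_yellow and foot_axis above 0.11 m) or (x of packer_blue in the frame of foot_axis between -0.061 and -0.048 m and y of packer_blue in the frame of foot_axis between -0.008 and 0.008 m and angle between the x axis of packer_blue and the x axis of hob, either way round below 0.15 rad and contact force between packer_blue and hob above 1.5 N and horizontal distance between each of packer_red, packer_yellow and foot_axis above 0.11 m) or (x of packer_yellow in the frame of foot_axis between -0.061 and -0.048 m and y of packer_yellow in the frame of foot_axis between -0.008 and 0.008 m and angle between the x axis of packer_yellow and the x axis of hob, either way round below 0.15 rad and contact force between packer_yellow and hob above 1.5 N and horizontal distance between each of packer_red, packer_blue and foot_axis above 0.11 m)) and angle between each of packer_red, packer_blue, packer_yellow's own z axis and vertical below 0.08 rad and height (world z) of packer_red between -0.006 and 0.006 m and height (world z) of packer_blue between -0.006 and 0.006 m and height (world z) of packer_yellow between -0.006 and 0.006 m and linear speed of each of packer_red, packer_blue, packer_yellow, hob below 0.02 m/s); the robot touches nothing.
It fails at once if a packer was forced against the hob or its foot (over 25 N) (contact force between any of packer_red, packer_blue, packer_yellow and hob above 25 N).
It fails at once if the hob was shifted more than 12 mm or tipped (distance of hob from where it was at the start of the episode above 0.012 m or angle between hob's own z axis and vertical above 0.03 rad).
It fails at once if the gripper or arm leaned on the hob (over 6 N) (contact force between any of the fingers, the arm and hob above 6 N).
It fails at once if the mug, glass or tin was moved more than 20 mm (distance of any of mug, glass, tin from where it was at the start of the episode above 0.02 m).
It also fails if it takes over 72 s, if anything falls off the work surface, if the arm or the gripper's body presses on something with over 40 N, if the wrist force passes 120 N, or if a joint passes its speed limit or range.

## Working session

There is one attempt and no reset: what is moved stays moved. The work goes in short steps, Python scripts to look and compute and a tool call to move; the robot and the scene stay as the last step left them, time stands still between calls to the robot, and variables do not carry over. Pictures are saved under pics/ and viewed, about 8 in all and at most 12, crops included, and the job is handed in when it is done.

Besides the shell and the picture viewer there is one more tool, called after "Emit:" by a JSON object that holds its "api" and its "payload". carry_out: Moves the arm, as the interface text tells. Its arguments: {"type":"object","properties":{"moves":{"type":"array","items":{"type":"array","items":{"type":"number"}}},"jaw":{"type":"number"},"squeeze":{"type":"number"}},"required":["moves"]}

```bash
mkdir -p pics; cat > h.py <<'E'
from cell import env
import numpy as np, cv2
from scipy.spatial.transform import Rotation as R
def cloud(n):
    im,d=env.read_camera(n); c=env.calibration(n)
    v,u=np.mgrid[0:400,0:640]
    P=np.stack([(u-c['cx'])/c['fx']*d,(v-c['cy'])/c['fy']*d,d],-1)
    E=np.array(c['extrinsics']); W=(P-E[:3,3])@E[:3,:3]
    W[d==0]=np.nan
    return im,W
E
python3 - <<'E'
from h import *
s=env.sense();print(s, env.pinch_z)
a,Wa=cloud('top');b,Wb=cloud('scene')
np.savez('t.npz',a=a,Wa=Wa,b=b,Wb=Wb)
cv2.imwrite('pics/1.png',a);cv2.imwrite('pics/2.png',b)
for n in('top','scene','wrist'): print(n,env.calibration(n))
E
```

```text
{'t': 0.0, 'joint_positions': array([-1.26518539,  0.41184144, -0.01271485,  1.59702644,  0.00561909,
        1.1342791 , -0.08212781]), 'qvel': array([-1.70545230e-05,  7.87729381e-04,  1.52208686e-03, -1.67259412e-04,
        1.22212913e-03, -7.07802369e-04,  1.20472486e-03]), 'effort': array([-4.02768837e-04, -5.87959743e+01,  6.42008521e-01, -2.91072482e+01,
       -5.36387879e-02,  1.84438750e-02,  1.71270726e-04]), 'eef_pos': array([0.22809264, 0.5813674 , 0.22185269]), 'eef_rot': array([ 1.85766324e-01,  9.82593658e-01, -7.55094767e-04, -7.98876446e-05]), 'wrist_force': array([-0.37549223, -0.04443563,  0.43936734]), 'ft_torque': array([-0.01442649, -0.01968746, -0.03774847]), 'gripper_width': 0.08796389712110231} 0.0187
top {'fx': 422.4661349129908, 'fy': 422.4661349129908, 'cx': 325.21735207362497, 'cy': 203.26785686564, 'extrinsics': array([[ 0.00643037, -0.99975337,  0.02125665,  0.08549035],
       [-0.98890398, -0.00951269, -0.14825125,  0.57080563],
       [ 0.14841689, -0.02006747, -0.98872126,  1.25314089],
       [ 0.        ,  0.        ,  0.        ,  1.        ]])}
scene {'fx': 486.4759508702176, 'fy': 486.4759508702176, 'cx': 316.51781260900765, 'cy': 204.77517630254218, 'extrinsics': array([[-0.86457042, -0.50198235, -0.02305888,  0.56820548],
       [-0.28263909,  0.52370872, -0.8036444 ,  0.14770085],
       [ 0.41549144, -0.68828983, -0.5946629 ,  1.69786236],
       [ 0.        ,  0.        ,  0.        ,  1.        ]])}
wrist {'fx': 308.6591857675931, 'fy': 308.6591857675931, 'cx': 316.1140375746752, 'cy': 196.28282228200817, 'extrinsics': array([[ 3.65199077e-01,  9.30928982e-01, -9.29721055e-04,
        -6.23474090e-01],
       [ 9.02882123e-01, -3.53952772e-01,  2.43969889e-01,
        -2.94375620e-02],
       [ 2.26789563e-01, -8.99370068e-02, -9.69782362e-01,
         3.87452129e-01],
       [ 0.00000000e+00,  0.00000000e+00,  0.00000000e+00,
         1.00000000e+00]])}
```

View pics/1.png

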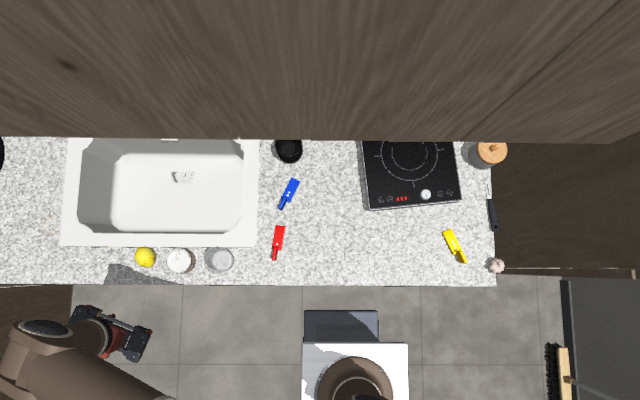

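View pics/2.png

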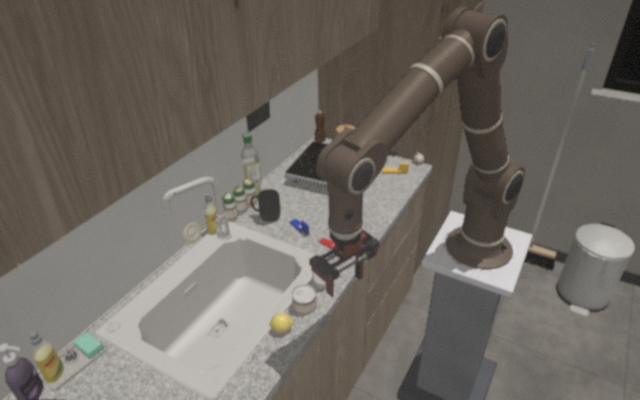

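The top view shows blue at (289,193), red at (278,242) and yellow at (454,246). The hob's front edge runs from about (370,210) to (461,200), with the knob at (426,194). The arm is clear at the left in both views.

```bash
cat >> h.py <<'E'
def packers(im,W,roi=None):
    hsv=cv2.cvtColor(im,cv2.COLOR_BGR2HSV).astype(int);H,S,V=hsv[...,0],hsv[...,1],hsv[...,2]
    out={}
    for n,m in dict(red=((H<6)|(H>174)),blue=(H>105)&(H<130),yellow=(H>22)&(H<33)).items():
        m=m&(S>150)&(V>70)&np.isfinite(W[...,2])&(W[...,2]<.065)&(W[...,2]>-.01)&(W[...,0]>.25)&(W[...,1]<.45)
        if m.sum()<25: continue
        k,l,st,_=cv2.connectedComponentsWithStats(m.astype(np.uint8)); i=1+st[1:,4].argmax()
        out[n]=W[l==i]
    return out
def fit(P,zb,name=''):
    """pose from blade pts (low) and handle pts (high)"""
    h=P[P[:,2]>.038]; b=P[(P[:,2]<zb+.006)&(P[:,2]>.0)]
    return h,b
E
python3 - <<'E'
from h import *
z=np.load('t.npz');im,W=z['a'],z['Wa']
for n,P in packers(im,W).items():
    h,b=fit(P,dict(red=.006,blue=.01,yellow=.014)[n])
    hc=(np.nanmin(h[:,:2],0)+np.nanmax(h[:,:2],0))/2
    m,bc=h.mean(0),b.mean(0)
    d=bc-m;dr,_,_,_=0,0,0,0
    c=P[:,:2]-P[:,:2].mean(0);w=np.linalg.svd(c,full_matrices=False)[2][0]
    if w@d[:2]<0:w=-w
    print(n,len(h),len(b),'handle',m.round(4),hc.round(4),'blade',bc.round(4),'yaw d',np.degrees(np.arctan2(d[1],d[0])).round(1),'pca',np.degrees(np.arctan2(w[1],w[0])).round(1),'extent along',np.ptp(c@w).round(3))
# hob
m=(abs(W[...,2]-.06)<.008)&(W[...,1]<0.05)&(W[...,1]>-.35)&(W[...,0]>.45)
k,l,st,_=cv2.connectedComponentsWithStats(m.astype(np.uint8));i=1+st[1:,4].argmax()
P=W[l==i];print('glass',len(P),P.min(0),P.max(0),np.median(P[:,2]))
r=[]
for u in range(375,456,4):
    v=np.where(l[:,u]==i)[0].max(); r.append(W[v,u])
r=np.array(r);p=np.polyfit(r[:,1],r[:,0],1);print('front',p,np.degrees(np.arctan(p[0])),(np.polyval(p,r[:,1])-r[:,0]).round(4))
l2=[]
for v in range(150,205,4):
    uu=np.where(l[v]==i)[0]; l2.append(np.r_[W[v,uu.min()],W[v,uu.max()]])
l2=np.array(l2);print(l2[:,[0,1,3,4]].round(4))
# counter edge/worktop level
print(W[230,330],W[275,330],W[284,330],W[281,380])
for n,(u,v) in dict(glass=(220,260),tin=(180,261),mug=(289,148),garlic=(497,265)).items(): print(n,np.nanmedian(W[v-5:v+6,u-5:u+6].reshape(-1,3),axis=0).round(3))
E
```

```text
red 44 196 handle [0.4162 0.2419 0.048 ] [0.4173 0.2421] blade [0.4696 0.2356 0.0063] yaw d -6.7 pca -7.4 extent along 0.107
blue 41 173 handle [0.5701 0.2207 0.0481] [0.5704 0.2202] blade [0.6213 0.1988 0.0105] yaw d -23.1 pca -23.6 extent along 0.108
yellow 40 201 handle [ 0.4115 -0.3248  0.0488] [ 0.4109 -0.3249] blade [ 0.4592 -0.3035  0.0143] yaw d 24.1 pca 22.8 extent along 0.107
glass 5810 [ 0.54894332 -0.32545701  0.0520315 ] [ 0.76512906 -0.01654157  0.0679581 ] 0.06148696918226068
front [-0.11359432  0.54485815] -6.48069545431706 [ 0.0001  0.0008 -0.0008 -0.001  -0.0007 -0.0003 -0.0016  0.0023  0.0006
  0.0019  0.0004  0.0012 -0.0004 -0.0017 -0.001   0.0001  0.0017 -0.0026
  0.001  -0.0005  0.0005]
[[ 0.7358 -0.0256  0.7366 -0.3059]
 [ 0.7239 -0.0227  0.7254 -0.3073]
 [ 0.7112 -0.0257  0.7131 -0.3104]
 [ 0.6957 -0.0305  0.6988 -0.3078]
 [ 0.6851 -0.0283  0.6874 -0.312 ]
 [ 0.6721 -0.031   0.6747 -0.3144]
 [ 0.6592 -0.0308  0.6619 -0.3136]
 [ 0.6477 -0.0312  0.6499 -0.317 ]
 [ 0.6334 -0.0362  0.6377 -0.3201]
 [ 0.6231 -0.0374  0.6257 -0.3205]
 [ 0.6098 -0.0367  0.6115 -0.3197]
 [ 0.598  -0.04    0.5996 -0.3202]
 [ 0.586  -0.0371  0.5876 -0.3233]
 [ 0.573  -0.0426  0.5757 -0.2847]]
[0.49153104 0.07375326 0.0024544 ] [ 0.35259589  0.07298777 -0.00078649] [ 0.32526921  0.07285568 -0.00085495] [ 0.3353333  -0.08125213  0.00191032]
glass [0.396 0.41  0.012]
tin [0.392 0.518 0.055]
mug [0.753 0.206 0.009]
garlic [ 0.386 -0.431  0.038]
```

```bash
cat >> h.py <<'E'
def Rt(yaw):
    c,s=np.cos(np.radians(yaw)),np.sin(np.radians(yaw))
    return R.from_matrix(np.array([[-c,-s,0],[-s,c,0],[0,0,-1.]]))
def go(p,yaw):
    s=env.sense();r=R.from_quat(s['eef_rot'])
    sh=r.inv().apply(np.array(p)-s['eef_pos'])*1000; t=(r.inv()*Rt(yaw)).as_rotvec(degrees=True)
    print('t %.2f pos'%s['t'],s['eef_pos'].round(4),'F',s['wrist_force'].round(2),'w',round(s['gripper_width'],4),'row',np.r_[sh,t].round(1).tolist())
E
python3 - <<'E'
from h import *
z=np.load('t.npz');W=z['Wa']
print([W[v,u].round(3).tolist() for v,u in((130,289),(60,289),(20,289),(130,400))])
go([.5647,.2229,.15],-23.4)
E
```

```text
[[0.614, 0.166, 0.609], [0.614, 0.15, 0.863], [0.613, 0.144, 0.945], [0.613, -0.027, 0.618]]
t 0.10 pos [0.2281 0.5814 0.2219] F [ 1.12  0.26 -0.66] w 0.0879 row [-444.3, -210.7, 72.2, -0.1, 0.0, 2.0]
```

Emit:
{"api": "carry_out", "payload": {"moves": [[-35,-17,6,0,0,0.2],[-70,-34,11,0,0,0.4],[-105,-50,17,0,0,0.6],[-140,-67,22,0,0,0.8],[-175,-84,28,0,0,1],[-210,-100,34,0,0,1],[-245,-117,40,0,0,1.2],[-280,-134,45,0,0,1.4],[-315,-150,51,0,0,1.6],[-350,-167,57,0,0,2]], "jaw": 60, "squeeze": 30}}

```text
t: 0.93
eef_pos: [0.4938, 0.2965, 0.1648]
eef_rot: [0.203, 0.979, -0.001, -0.0]
wrist_force: [-0.1, 0.5, -0.4]
gripper_width: 0.0525
```

```bash
python3 - <<'E'
from h import *
go([.5647,.2229,.15],-23.4)
E
```

```text
t 0.93 pos [0.4938 0.2965 0.1648] F [-0.15  0.51 -0.4 ] w 0.0525 row [-94.3, -39.4, 14.9, -0.1, 0.0, -0.0]
```

Emit:
{"api": "carry_out", "payload": {"moves": [[-32,-13,5,0,0,0],[-64,-26,10,0,0,0],[-94,-39,15,0,0,0],[-94,-39,15,0,0,0]]}}

```text
t: 1.27
eef_pos: [0.5685, 0.2156, 0.1486]
eef_rot: [0.207, 0.978, -0.003, 0.001]
wrist_force: [0.5, -1.4, 0.3]
gripper_width: 0.0529
```

```bash
python3 - <<'E'
from h import *
im,W=cloud('wrist');cv2.imwrite('pics/3.png',im)
for n,P in packers(im,W).items():
    h,b=fit(P,dict(red=.006,blue=.01,yellow=.014)[n])
    if len(h)<10 or len(b)<10: continue
    m=np.array(cv2.minAreaRect(h[:,:2].astype(np.float32)*1000)[0])/1000
    d=b.mean(0)[:2]-m
    print(n,len(h),len(b),'handle',m.round(4),h.mean(0).round(4),'yaw',np.degrees(np.arctan2(d[1],d[0])).round(1),cv2.minAreaRect(h[:,:2].astype(np.float32)*1000), cv2.minAreaRect(b[:,:2].astype(np.float32)*1000))
go([.5647,.2229,.012],-23.4)
E
```

```text
red 400 2558 handle [0.4222 0.2472] [0.423 0.247 0.046] yaw -8.8 ((422.1661071777344, 247.18014526367188), (9.58957290649414, 23.02313804626465), 82.93528747558594) ((464.20709228515625, 240.56968688964844), (29.452585220336914, 74.98377990722656), 81.91461944580078)
blue 473 1625 handle [0.5676 0.2273] [0.567  0.2278 0.0459] yaw -24.5 ((567.6224975585938, 227.32518005371094), (10.85915470123291, 38.56626510620117), 68.70620727539062) ((599.5772094726562, 213.00259399414062), (29.113420486450195, 108.81912994384766), 65.87184143066406)
t 1.32 pos [0.5664 0.2189 0.1488] F [ 0.21  0.21 -0.27] w 0.0525 row [3.2, 3.5, 136.8, -0.2, 0.0, -0.4]
```

View pics/3.png

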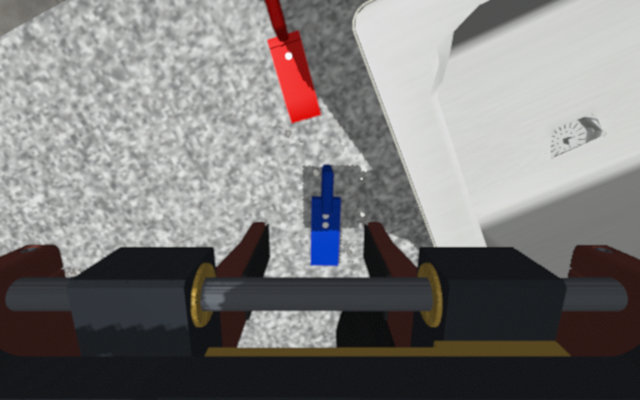

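The wrist view has blue centred between the fingers at (326,215) and red at (295,75). The arm was still settling when the picture was taken, so I'll re-measure at rest.

```bash
cat >> h.py <<'E'
def meas(cam):
    im,W=cloud(cam)
    for n,P in packers(im,W).items():
        h,b=fit(P,dict(red=.006,blue=.01,yellow=.014)[n])
        if len(h)<10 or len(b)<10: continue
        rh=cv2.minAreaRect(h[:,:2].astype(np.float32)*1000); m=np.array(rh[0])/1000
        d=b.mean(0)[:2]-m
        print(n,len(h),len(b),'handle',m.round(4),'z',np.median(h[:,2]).round(4),'size',np.round(rh[1],1),'yaw',np.degrees(np.arctan2(d[1],d[0])).round(1))
    return im,W
E
python3 - <<'E'
from h import *
meas('wrist')
go([.5647,.2229,.012],-23.4)
E
```

```text
red 459 2532 handle [0.4206 0.247 ] z 0.0463 size [ 9.8 27.4] yaw -9.0
blue 462 1607 handle [0.5684 0.2271] z 0.0462 size [ 9.9 38.9] yaw -24.7
t 1.37 pos [0.565  0.2216 0.1491] F [-0.24  1.45 -0.92] w 0.0528 row [0.7, 1.5, 137.1, -0.2, -0.0, -0.2]
```

Emit:
{"api": "carry_out", "payload": {"moves": [[1,3,30,0,0,0],[1,3,60,0,0,0],[1,3,90,0,0,0],[1,3,115,0,0,0],[1,3,130,0,0,0],[1,3,137,0,0,0],[1,3,137,0,0,0],[1,3,137,0,0,0]]}}

```text
t: 2.03
eef_pos: [0.5648, 0.2255, 0.0125]
eef_rot: [0.204, 0.979, -0.001, -0.001]
wrist_force: [-0.1, -0.3, -0.3]
gripper_width: 0.0526
```

Emit:
{"api": "carry_out", "payload": {"moves": [[0,0,0,0,0,0],[0,0,0,0,0,0],[0,0,0,0,0,0],[0,0,0,0,0,0],[0,0,0,0,0,0],[0,0,0,0,0,0]], "jaw": 0, "squeeze": 30}}

```text
t: 2.53
eef_pos: [0.5649, 0.2255, 0.0128]
eef_rot: [0.204, 0.979, -0.001, -0.001]
wrist_force: [0.0, 0.9, 0.5]
gripper_width: 0.0156
```

```bash
python3 - <<'E'
from h import *
meas('wrist')
go([.455,-.0908,.09],6.5)
E
```

```text
blue 105 1583 handle [0.5861 0.2166] z 0.0459 size [9.1 4.1] yaw -25.2
t 2.58 pos [0.5649 0.2255 0.0127] F [ 0.28 -0.08  0.65] w 0.0122 row [-25.6, -334.0, -76.5, -0.1, -0.1, -30.0]
```

Emit:
{"api": "carry_out", "payload": {"moves": [[0,0,0,0,0,0],[0,0,0,0,0,0],[0,0,0,0,0,0],[0,0,-15,0,0,0],[0,0,-45,0,0,0],[0,0,-76,0,0,0],[-2,-28,-76,0,0,-2.5],[-5,-56,-76,0,0,-5],[-7,-84,-76,0,0,-7.5],[-9,-111,-76,0,0,-10]]}}

```text
t: 3.42
eef_pos: [0.5283, 0.119, 0.0891]
eef_rot: [0.117, 0.993, -0.001, -0.001]
wrist_force: [0.4, -0.6, -0.2]
gripper_width: 0.01
```

```bash
python3 - <<'E'
from h import *
go([.435,-.0908,.09],6.5)
E
```

```text
t 3.42 pos [0.5283 0.119  0.0891] F [ 0.37 -0.63 -0.21] w 0.01 row [42.1, -225.7, -0.4, -0.1, -0.1, -19.9]
```

Emit:
{"api": "carry_out", "payload": {"moves": [[5,-28,0,0,0,-2.5],[10,-56,0,0,0,-5],[16,-85,0,0,0,-7.5],[21,-113,0,0,0,-10],[26,-141,0,0,0,-12.5],[32,-169,0,0,0,-15],[37,-198,0,0,0,-17.5],[42,-226,0,0,0,-20],[42,-226,0,0,0,-20],[42,-226,0,0,0,-20]]}}

```text
t: 4.25
eef_pos: [0.4344, -0.0926, 0.0897]
eef_rot: [-0.056, 0.998, -0.001, -0.001]
wrist_force: [0.7, 0.5, -0.0]
gripper_width: 0.0098
```

```bash
python3 - <<'E'
from h import *
im,W=cloud('scene');cv2.imwrite('pics/4.png',cv2.resize(im[80:280,240:480],None,fx=3,fy=3))
m=(abs(W[...,2]-.06)<.006)&(W[...,1]<0.02)&(W[...,1]>-.40)&(W[...,0]>.5)&(W[...,0]<.85)&(im.max(2)<90)
k,l,st,_=cv2.connectedComponentsWithStats(m.astype(np.uint8));i=1+st[1:,4].argmax()
P=W[l==i];n=np.array([.9936,.1132]);t=np.array([-.1132,.9936])
a=P[:,:2]@n;b=P[:,:2]@t
print(len(P),np.percentile(a,[0,1,5,95,99,100]).round(4),np.percentile(b,[0,1,5,95,99,100]).round(4),np.median(P[:,2]))
print(cv2.minAreaRect(P[:,:2].astype(np.float32)*1000))
im,W=cloud('top');cv2.imwrite('pics/5.png',cv2.resize(im[130:300,250:500],None,fx=3,fy=3))
go([.4532,-.0908,.013],6.5)
E
```

```text
1818 [0.5471 0.5505 0.5597 0.789  0.8008 0.8042] [-0.3893 -0.3808 -0.3665 -0.11   -0.1031 -0.098 ] 0.06177976678935168
((698.6187133789062, -165.3175811767578), (257.2611083984375, 290.9838562011719), 6.297722816467285)
t 4.35 pos [ 0.4354 -0.0905  0.0897] F [ 0.51  0.48 -0.59] w 0.0097 row [-17.7, -2.2, 76.7, -0.1, -0.1, 0.1]
```

View pics/4.png

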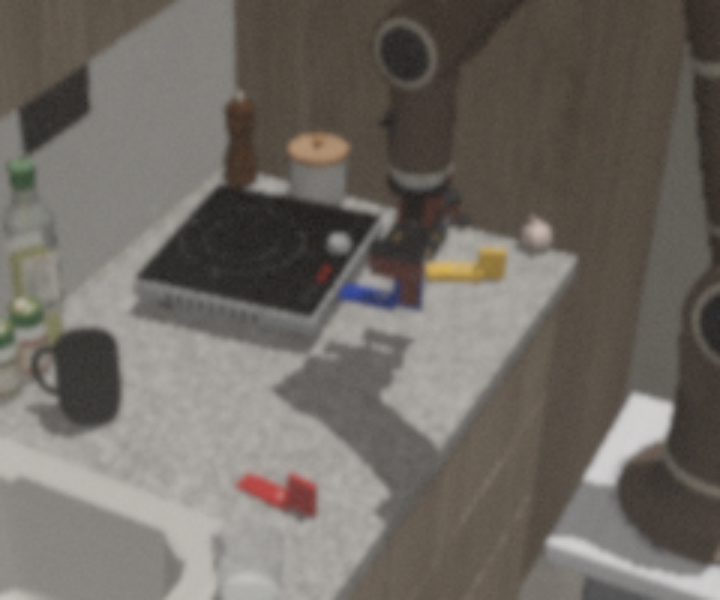

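View pics/5.png

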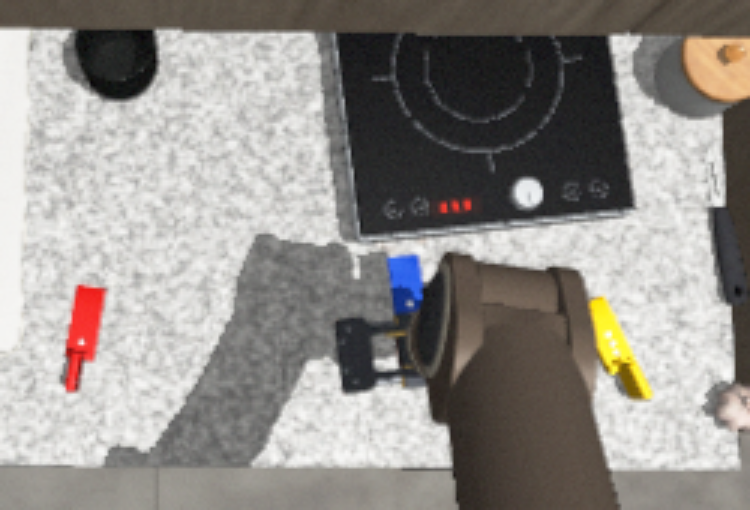

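Scene and top views agree on the hob to about 3 mm: centre n=.6755, l=-.245, yaw 6.4°. Blue is held straight in front of the foot, so I'll lower it to the worktop short of the hob.

```bash
cat >> h.py <<'E'
n=np.array([np.cos(np.radians(6.4)),np.sin(np.radians(6.4)),0]);l=np.array([-n[1],n[0],0])
def T(a,b,z): return a*n+b*l+np.array([0,0,z])
E
python3 - <<'E'
from h import *
go(T(.432,-.140,.0127),6.4)
E
```

```text
t 4.35 pos [ 0.4354 -0.0905  0.0897] F [ 0.51  0.48 -0.59] w 0.0097 row [-9.4, -1.4, 77.0, -0.1, -0.1, 0.2]
```

Emit:
{"api": "carry_out", "payload": {"moves": [[-5,-1,30,0,0,0],[-9,-1,55,0,0,0],[-9,-1,68,0,0,0],[-9,-1,74,0,0,0],[-9,-1,76,0,0,0.2],[-9,-1,77,0,0,0.2],[-9,-1,77,0,0,0.2],[-9,-1,77,0,0,0.2]]}}

```text
t: 5.02
eef_pos: [0.4451, -0.0906, 0.0135]
eef_rot: [-0.056, 0.998, -0.001, 0.0]
wrist_force: [-0.2, 0.0, -0.8]
gripper_width: 0.0097
```

```bash
python3 - <<'E'
from h import *
go(T(.515,-.140,.0125),6.4); s=env.sense(); print(s['eef_pos']@n,s['eef_pos']@l,s['ft_torque'])
E
```

```text
t 5.02 pos [ 0.4451 -0.0906  0.0135] F [-0.23  0.01 -0.77] w 0.0097 row [-82.7, -0.3, 1.0, -0.1, 0.0, -0.0]
0.43227143569210297 -0.13964549422513514 [0.07728219 0.02701711 0.00122235]
```

Emit:
{"api": "carry_out", "payload": {"moves": [[-8,0,1,0,0,0],[-16,0,1,0,0,0],[-23,0,1,0,0,0],[-28,0,1,0,0,0],[-28,0,1,0,0,0],[-28,0,1,0,0,0]]}}

```text
t: 5.52
eef_pos: [0.4739, -0.0874, 0.0126]
eef_rot: [-0.056, 0.998, -0.001, 0.001]
wrist_force: [1.1, -0.4, 1.1]
gripper_width: 0.01
```

Emit:
{"api": "carry_out", "payload": {"moves": [[-1,0,0,0,0,0],[-2,0,0,0,0,0],[-3,0,0,0,0,0],[-4,0,0,0,0,0],[-5,0,0,0,0,0],[-5,0,0,0,0,0]]}}

```text
t: 6.02
eef_pos: [0.4783, -0.0869, 0.0126]
eef_rot: [-0.056, 0.998, -0.001, 0.0]
wrist_force: [-3.2, -0.1, 5.0]
gripper_width: 0.0096
```

Emit:
{"api": "carry_out", "payload": {"moves": [[-1,0,0,0,0,0],[-2,0,0,0,0,0],[-3,0,0,0,0,0],[-4,0,0,0,0,0],[-4,0,0,0,0,0]]}}

```text
t: 6.43
eef_pos: [0.4794, -0.0869, 0.0126]
eef_rot: [-0.055, 0.998, -0.001, -0.002]
wrist_force: [-11.0, -0.7, 14.7]
gripper_width: 0.0094
```

Blue stopped dead at about 48 mm short, with 11 N and no motion, which is the predicted stop. It is too thick, so I back off at once and set it aside.

Emit:
{"api": "carry_out", "payload": {"moves": [[5,0,-0.5,0,0,0],[15,0,-1,0,0,0],[30,0,-1,0,0,0],[45,0,-3,0,0,0],[48,0,-20,0,0,0],[48,25,-30,0,0,0],[48,60,-30,0,0,0],[48,97,-30,0,0,0],[48,134,-30,0,0,0],[48,165,-30,0,0,0]]}}

```text
t: 7.27
eef_pos: [0.4129, 0.074, 0.0427]
eef_rot: [-0.056, 0.998, -0.0, -0.002]
wrist_force: [0.3, -0.1, -0.8]
gripper_width: 0.0102
```

```bash
python3 - <<'E'
from h import *
go(T(.42,.05,.0128),6.4)
E
```

```text
t 7.27 pos [0.4129 0.074  0.0427] F [ 0.3  -0.11 -0.85] w 0.0102 row [-1.5, 22.5, 29.9, -0.0, -0.2, -0.0]
```

Emit:
{"api": "carry_out", "payload": {"moves": [[0,20,5,0,0,0],[0,22,18,0,0,0],[0,22,26,0,0,0],[0,22,29,0,0,0],[0,22,30,0,0,0],[0,22,30,0,0,0]]}}

```text
t: 7.77
eef_pos: [0.4099, 0.095, 0.0126]
eef_rot: [-0.055, 0.998, -0.001, -0.002]
wrist_force: [-0.6, 0.0, -0.3]
gripper_width: 0.0096
```

Emit:
{"api": "carry_out", "payload": {"moves": [[0,0,0,0,0,0],[0,0,0,0,0,0],[0,0,0,0,0,0],[0,0,-10,0,0,0],[0,0,-35,0,0,0],[0,0,-70,0,0,0],[0,0,-110,0,0,0],[0,0,-110,0,0,0],[0,0,-110,0,0,0]], "jaw": 60}}

```text
t: 8.52
eef_pos: [0.412, 0.0953, 0.1247]
eef_rot: [-0.055, 0.999, 0.0, 0.0]
wrist_force: [0.1, -0.1, -0.3]
gripper_width: 0.0526
```

```bash
python3 - <<'E'
from h import *
im,W=meas('top');meas('wrist')
go([.42-.006,.243,.10],-8)
E
```

```text
red 45 200 handle [0.4171 0.2417] z 0.0488 size [10.5 36.6] yaw -7.0
yellow 43 193 handle [ 0.4116 -0.3252] z 0.0487 size [35.3  9.5] yaw 24.2
red 633 704 handle [0.4134 0.243 ] z 0.0445 size [ 9.1 37.8] yaw -22.9
blue 542 1700 handle [0.4141 0.0948] z 0.0451 size [39.  10.7] yaw 5.7
t 8.62 pos [0.4101 0.0948 0.1223] F [ 0.19  0.06 -0.48] w 0.0527 row [-20.2, 146.9, 22.1, -0.1, -0.2, 14.3]
```

Emit:
{"api": "carry_out", "payload": {"moves": [[-2,28,4,0,0,3],[-5,58,8,0,0,6],[-9,90,12,0,0,9],[-13,120,16,0,0,11],[-16,147,20,0,0,13.5],[-16,147,22,0,0,13.5],[-16,147,22,0,0,13.5]], "jaw": 42}}

```text
t: 9.2
eef_pos: [0.4084, 0.243, 0.098]
eef_rot: [0.061, 0.998, -0.002, -0.004]
wrist_force: [0.0, -1.0, -0.1]
gripper_width: 0.037
```

```bash
python3 - <<'E'
from h import *
meas('wrist')
go([.410,.243,.0128],-7.2)
E
```

```text
red 699 1467 handle [0.4154 0.2433] z 0.0464 size [10.6 39.5] yaw -9.5
blue 824 483 handle [0.4129 0.0942] z 0.0458 size [34.8 10.7] yaw 57.4
t 9.25 pos [0.4087 0.2416 0.0983] F [ 0.15 -0.26 -0.9 ] w 0.037 row [-1.7, 1.9, 85.5, -0.3, -0.4, 0.1]
```

Emit:
{"api": "carry_out", "payload": {"moves": [[-1,2,30,0,0,0.5],[-1,2,58,0,0,1],[-1,2,76,0,0,1],[-1,2,83,0,0,1],[-1,2,86,0,0,1],[-1,2,86,0,0,1],[-1,2,86,0,0,1]]}}

```text
t: 9.83
eef_pos: [0.4099, 0.2429, 0.0131]
eef_rot: [0.071, 0.997, -0.002, -0.003]
wrist_force: [-0.2, 0.8, 0.2]
gripper_width: 0.0371
```

Emit:
{"api": "carry_out", "payload": {"moves": [[0,0,0,0,0,0],[0,0,0,0,0,0],[0,0,0,0,0,0],[0,0,0,0,0,0],[0,0,0,0,0,0],[0,0,0,0,0,0],[0,0,0,0,0,0],[0,0,-12,0,0,0],[0,0,-45,0,0,0],[0,0,-75,0,0,0]], "jaw": 0, "squeeze": 35}}

```text
t: 10.67
eef_pos: [0.4094, 0.2424, 0.0882]
eef_rot: [0.071, 0.997, -0.003, -0.004]
wrist_force: [0.8, 1.0, -0.0]
gripper_width: 0.01
```

```bash
python3 - <<'E'
from h import *
go(T(.432,-.140,.085),6.4)
E
```

```text
t 10.67 pos [0.4094 0.2424 0.0882] F [ 0.8   1.02 -0.02] w 0.01 row [-82.5, -324.9, 4.8, -0.3, -0.5, -14.6]
```

Emit:
{"api": "carry_out", "payload": {"moves": [[-5,-32,0,0,0,0],[-12,-66,0,0,0,-2],[-20,-100,0,0,0,-4],[-28,-133,0,0,0,-6],[-37,-166,0,0,0,-8],[-47,-200,0,0,0,-10],[-58,-235,0,0,0,-12],[-68,-268,0,0,0,-13.5],[-76,-300,0,0,0,-14.6],[-82,-325,0,0,0,-14.6]]}}

```text
t: 11.5
eef_pos: [0.4441, -0.0938, 0.0898]
eef_rot: [-0.056, 0.998, -0.003, -0.005]
wrist_force: [0.1, 0.2, -0.8]
gripper_width: 0.0097
```

```bash
python3 - <<'E'
from h import *
go(T(.432,-.140,.0131),6.4)
E
```

```text
t 11.50 pos [ 0.4441 -0.0938  0.0898] F [ 0.12  0.15 -0.82] w 0.0097 row [-1.9, 3.1, 76.7, -0.3, -0.6, 0.0]
```

Emit:
{"api": "carry_out", "payload": {"moves": [[-1,3,25,0,0,0],[-2,3,50,0,0,0],[-2,3,66,0,0,0],[-2,3,73,0,0,0],[-2,3,76,0,0,0],[-2,3,77,0,0,0],[-2,3,77,0,0,0],[-2,3,77,0,0,0]]}}

```text
t: 12.17
eef_pos: [0.4453, -0.091, 0.0135]
eef_rot: [-0.056, 0.998, -0.003, -0.004]
wrist_force: [-1.1, -0.4, 1.6]
gripper_width: 0.0097
```

```bash
python3 - <<'E'
from h import *
go(T(.515,-.140,.0129),6.4)
im,W=meas('scene');cv2.imwrite('pics/6.png',cv2.resize(im[120:220,300:420],None,fx=6,fy=6,interpolation=cv2.INTER_CUBIC))
E
```

```text
t 12.17 pos [ 0.4453 -0.091   0.0135] F [-1.12 -0.36  1.62] w 0.0097 row [-82.6, 0.0, -0.2, -0.3, -0.5, 0.0]
```

View pics/6.png

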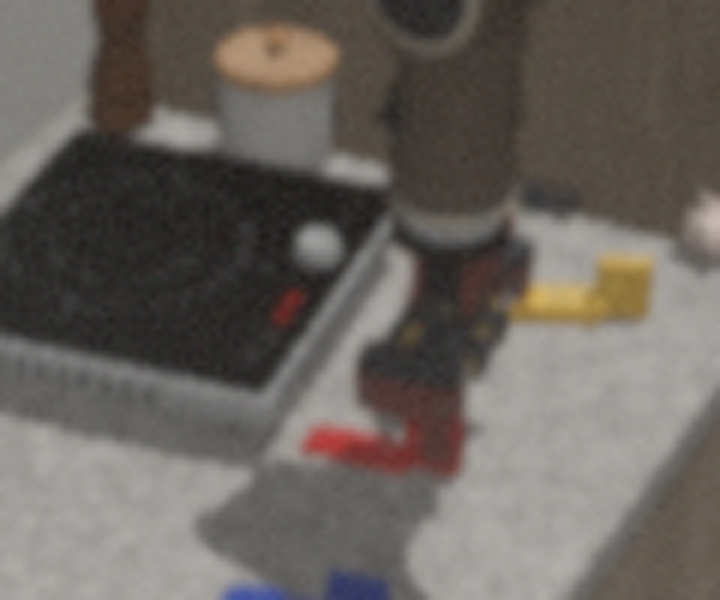

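Red lies flat, its nose at (310,445) just short of the hob front. Sliding it in gently.

Emit:
{"api": "carry_out", "payload": {"moves": [[-8,0,0,0,0,0],[-16,0,0,0,0,0],[-23,0,0,0,0,0],[-28,0,0,0,0,0],[-30,0,0,0,0,0],[-30,0,0,0,0,0]]}}

```text
t: 12.72
eef_pos: [0.4739, -0.0877, 0.0134]
eef_rot: [-0.056, 0.998, -0.003, -0.006]
wrist_force: [-8.2, 0.1, 13.8]
gripper_width: 0.0101
```

Emit:
{"api": "carry_out", "payload": {"moves": [[-1,0,0,0,0,0],[-2,0,0,0,0,0],[-3,0,0,0,0,0],[-4,0,0,0,0,0],[-5,0,0,0,0,0],[-6,0,0,0,0,0],[-6,0,0,0,0,0]]}}

```text
t: 13.3
eef_pos: [0.4796, -0.0871, 0.0135]
eef_rot: [-0.056, 0.998, -0.003, -0.007]
wrist_force: [-5.2, -0.5, 9.3]
gripper_width: 0.0099
```

Emit:
{"api": "carry_out", "payload": {"moves": [[-1,0,0,0,0,0],[-2,0,0,0,0,0],[-3,0,0,0,0,0],[-4,0,0,0,0,0],[-5,0,0,0,0,0],[-6,0,0,0,0,0]]}}

```text
t: 13.8
eef_pos: [0.4846, -0.0867, 0.0135]
eef_rot: [-0.056, 0.998, -0.003, -0.008]
wrist_force: [-9.4, -1.1, 13.2]
gripper_width: 0.0097
```

Emit:
{"api": "carry_out", "payload": {"moves": [[0,0,-0.5,0,0,0],[0,0,-1,0,0,0],[0,0,-1,0,0,0]]}}

```text
t: 14.05
eef_pos: [0.4847, -0.0866, 0.0141]
eef_rot: [-0.056, 0.998, -0.003, -0.008]
wrist_force: [0.6, -0.1, -3.9]
gripper_width: 0.01
```

```bash
python3 - <<'E'
from h import *
s=env.sense();print(s['eef_pos']@n,s['eef_pos']@l)
go(T(.515,-.140,.0135),6.4)
E
```

```text
0.4719902777048019 -0.1400599862410088
t 14.05 pos [ 0.4847 -0.0866  0.0141] F [ 0.59 -0.1  -3.87] w 0.01 row [-43.0, 0.1, -0.1, -0.3, -0.9, -0.0]
```

Emit:
{"api": "carry_out", "payload": {"moves": [[-1,0,0.2,0,-0.3,0],[-2,0,0.3,0,-0.5,0],[-3,0,0.3,0,-0.5,0],[-4,0,0.3,0,-0.5,0],[-5,0,0.3,0,-0.5,0],[-6,0,0.3,0,-0.5,0],[-6,0,0.3,0,-0.5,0]]}}

```text
t: 14.63
eef_pos: [0.4871, -0.0863, 0.0135]
eef_rot: [-0.055, 0.998, -0.002, -0.007]
wrist_force: [-12.1, -1.0, 11.1]
gripper_width: 0.0099
```

Emit:
{"api": "carry_out", "payload": {"moves": [[-1,0,0,0,0,0],[-2,0,0,0,0,0],[-3,0,0,0,0,0],[-4,0,0,0,0,0],[-5,0,0,0,0,0],[-6,0,0,0,0,0],[-6,0,0,0,0,0]]}}

```text
t: 15.22
eef_pos: [0.4886, -0.0862, 0.0133]
eef_rot: [-0.055, 0.998, -0.002, -0.011]
wrist_force: [-16.3, -0.5, 17.2]
gripper_width: 0.0099
```

Emit:
{"api": "carry_out", "payload": {"moves": [[1,0,0,0,-0.6,0],[1,0,-0.3,0,-1.2,0],[1,0,-0.3,0,-1.2,0],[1,0,-0.3,0,-1.2,0]]}}

```text
t: 15.55
eef_pos: [0.4872, -0.0864, 0.0135]
eef_rot: [-0.055, 0.998, -0.001, -0.001]
wrist_force: [-3.9, -1.0, 0.5]
gripper_width: 0.0097
```

```bash
python3 - <<'E'
from h import *
s=env.sense();print(s['eef_pos']@n,s['eef_pos']@l,s['ft_torque'])
go(T(.515,-.140,.0135),6.4)
E
```

```text
0.47448971687273406 -0.14014678434727118 [-0.25535862  1.2124793  -0.01171652]
t 15.55 pos [ 0.4872 -0.0864  0.0135] F [-3.9  -0.97  0.51] w 0.0097 row [-40.5, 0.2, -0.1, -0.1, -0.1, -0.1]
```

Emit:
{"api": "carry_out", "payload": {"moves": [[-1,0,0,0,-0.2,0],[-2,0,0,0,-0.3,0],[-3,0,-0.1,0,-0.4,0],[-4,0,-0.2,0,-0.5,0],[-5,0,-0.2,0,-0.5,0],[-5,0,-0.2,0,-0.5,0]]}}

```text
t: 16.05
eef_pos: [0.4885, -0.0862, 0.0132]
eef_rot: [-0.055, 0.999, -0.001, 0.0]
wrist_force: [-11.0, -1.8, 9.1]
gripper_width: 0.0096
```

```bash
python3 - <<'E'
from h import *
s=env.sense();print(s['eef_pos']@n,s['eef_pos']@l,s['ft_torque'])
go(T(.515,-.140,.0135),6.4)
E
```

```text
0.47584751927477253 -0.14012632983853274 [-0.2923823   2.94198584  0.04967439]
t 16.05 pos [ 0.4885 -0.0862  0.0132] F [-11.04  -1.78   9.15] w 0.0096 row [-39.2, 0.2, -0.3, -0.1, 0.0, -0.1]
```

The push seems to drive the packer down onto the worktop, with Fz rising along with Fx (about 17 N/mm). I'll unload z while pushing.

Emit:
{"api": "carry_out", "payload": {"moves": [[-1,0,-0.3,0,0,0],[-2,0,-0.5,0,-0.2,0],[-3,0,-0.7,0,-0.3,0],[-4,0,-0.8,0,-0.4,0],[-5,0,-0.9,0,-0.5,0]]}}

```text
t: 16.47
eef_pos: [0.4932, -0.0855, 0.0137]
eef_rot: [-0.055, 0.998, -0.0, 0.004]
wrist_force: [-4.8, -0.0, -4.2]
gripper_width: 0.0099
```

```bash
python3 - <<'E'
from h import *
s=env.sense();print(s['eef_pos']@n,s['eef_pos']@l,s['ft_torque'])
go(T(.515,-.140,.0135),6.4)
im,W=meas('scene');cv2.imwrite('pics/7.png',cv2.resize(im[130:210,310:410],None,fx=7,fy=7,interpolation=cv2.INTER_CUBIC))
E
```

```text
0.48057688394924114 -0.13993531908928594 [-0.11784016  1.3048767   0.01343747]
t 16.47 pos [ 0.4932 -0.0855  0.0137] F [-4.77 -0.02 -4.17] w 0.0099 row [-34.4, 0.0, 0.5, -0.1, 0.5, -0.1]
```

View pics/7.png

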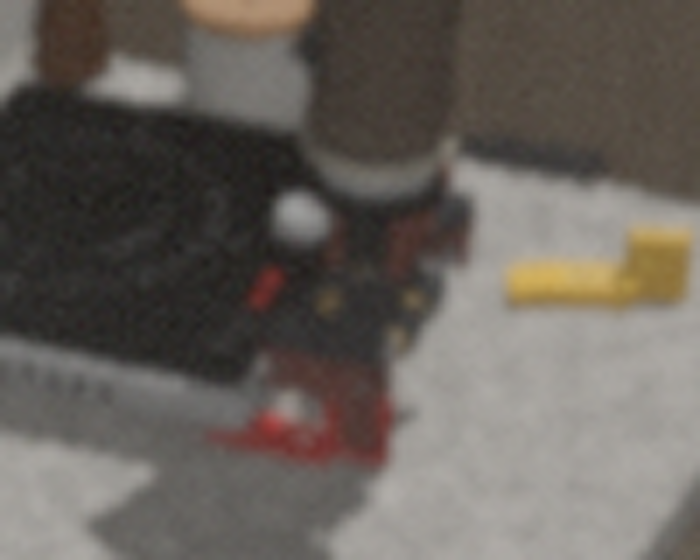

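Unloading worked: it moves at about 5 N drag, and the blade is going under the hob at (215,435). Continuing the same way.

Emit:
{"api": "carry_out", "payload": {"moves": [[-1,0,0,0,0.3,0],[-2,0,-0.2,0,0.3,0],[-3,0,-0.4,0,0.2,0],[-4,0,-0.5,0,0.1,0],[-5,0,-0.5,0,0,0],[-6,0,-0.5,0,0,0]]}}

```text
t: 17.02
eef_pos: [0.4992, -0.0848, 0.0143]
eef_rot: [-0.055, 0.999, -0.0, 0.004]
wrist_force: [-4.2, -0.4, -5.6]
gripper_width: 0.0099
```

Emit:
{"api": "carry_out", "payload": {"moves": [[-1,0,-0.1,0,0,0],[-2,0,-0.3,0,0,0],[-3,0,-0.4,0,0,0],[-4,0,-0.5,0,0,0],[-5,0,-0.5,0,0,0],[-6,0,-0.5,0,0,0]]}}

```text
t: 17.52
eef_pos: [0.5055, -0.0842, 0.0149]
eef_rot: [-0.055, 0.998, -0.0, 0.004]
wrist_force: [-3.4, -1.1, -4.8]
gripper_width: 0.0099
```

```bash
python3 - <<'E'
from h import *
s=env.sense();print(s['eef_pos']@n,s['eef_pos']@l,s['ft_torque'])
go(T(.515,-.140,.0135),6.4)
E
```

```text
0.4929685068566299 -0.13998226670833322 [-0.08600535  1.05825412 -0.00272756]
t 17.52 pos [ 0.5055 -0.0842  0.0149] F [-3.37 -1.07 -4.8 ] w 0.0099 row [-22.0, 0.0, 1.6, -0.1, 0.5, -0.1]
```

Emit:
{"api": "carry_out", "payload": {"moves": [[-1,0,0.3,0,0.2,0],[-2,0,0.5,0,0.3,0],[-3,0,0.6,0,0.3,0],[-4,0,0.6,0,0.3,0],[-5,0,0.6,0,0.3,0],[-6,0,0.6,0,0.3,0],[-7,0,0.6,0,0.3,0]]}}

```text
t: 18.1
eef_pos: [0.5126, -0.0834, 0.0144]
eef_rot: [-0.055, 0.999, -0.0, 0.002]
wrist_force: [-2.7, 0.1, -4.4]
gripper_width: 0.0099
```

Emit:
{"api": "carry_out", "payload": {"moves": [[-1,0,-0.1,0,0,0],[-2,0,0,0,0,0],[-3,0,0,0,0,0],[-4,0,0,0,0,0],[-5,0,0,0,0,0],[-6,0,0,0,0,0]]}}

```text
t: 18.6
eef_pos: [0.5186, -0.0827, 0.0144]
eef_rot: [-0.055, 0.999, -0.0, 0.002]
wrist_force: [-2.6, -0.8, -4.7]
gripper_width: 0.0098
```

```bash
python3 - <<'E'
from h import *
s=env.sense();print(s['eef_pos']@n,s['eef_pos']@l,s['ft_torque'])
go(T(.515,-.140,.0135),6.4)
E
```

```text
0.5061720296371872 -0.14001988494472203 [-0.10519558  1.01636024 -0.01882312]
t 18.60 pos [ 0.5186 -0.0827  0.0144] F [-2.61 -0.79 -4.71] w 0.0098 row [-8.8, 0.0, 0.9, -0.1, 0.2, -0.1]
```

Emit:
{"api": "carry_out", "payload": {"moves": [[-1,0,0.2,0,0,0],[-2,0,0.3,0,0,0],[-3,0,0.4,0,0,0],[-4,0,0.4,0,0,0],[-5,0,0.4,0,0,0],[-6,0,0.4,0,0,0]]}}

```text
t: 19.1
eef_pos: [0.5247, -0.082, 0.014]
eef_rot: [-0.055, 0.999, -0.0, 0.002]
wrist_force: [-3.1, -0.5, -5.0]
gripper_width: 0.01
```

Emit:
{"api": "carry_out", "payload": {"moves": [[-0.7,0,0,0,0,0],[-1.4,0,0,0,0,0],[-2,0,0,0,0,0],[-2.5,0,0,0,0,0]]}}

```text
t: 19.43
eef_pos: [0.5272, -0.0817, 0.014]
eef_rot: [-0.055, 0.999, -0.0, 0.002]
wrist_force: [-2.8, 0.3, -4.6]
gripper_width: 0.0098
```

```bash
python3 - <<'E'
from h import *
s=env.sense();print(s['eef_pos']@n,s['eef_pos']@l,s['ft_torque'])
go(T(.515,-.140,.0135),6.4)
E
```

```text
0.5148170355278466 -0.14000277812390277 [-0.01533608  0.99543198  0.05552172]
t 19.43 pos [ 0.5272 -0.0817  0.014 ] F [-2.84  0.3  -4.58] w 0.0098 row [-0.2, 0.0, 0.5, -0.1, 0.2, -0.1]
```

Near the expected home, with no handle contact yet. Continuing in small steps.

Emit:
{"api": "carry_out", "payload": {"moves": [[-0.7,0,0,0,0,0],[-1.4,0,0,0,0,0],[-2,0,0,0,0,0],[-2,0,0,0,0,0]]}}

```text
t: 19.77
eef_pos: [0.5282, -0.0816, 0.0139]
eef_rot: [-0.055, 0.999, -0.0, 0.001]
wrist_force: [-5.6, -0.7, -2.5]
gripper_width: 0.0099
```

Emit:
{"api": "carry_out", "payload": {"moves": [[-0.7,0,0,0,0,0],[-1.4,0,0,0,0,0],[-2,0,0,0,0,0],[-2,0,0,0,0,0]]}}

```text
t: 20.1
eef_pos: [0.5282, -0.0816, 0.0139]
eef_rot: [-0.054, 0.999, -0.0, -0.001]
wrist_force: [-9.7, -0.4, 3.1]
gripper_width: 0.01
```

The handle has met the hob front: force rose to 10 N with no motion, within 1 mm of the expected place. Relaxing, lowering flat, then releasing.

Emit:
{"api": "carry_out", "payload": {"moves": [[0,0,0.3,0,0,0],[0,0,0.5,0,0,0],[0,0,0.6,0,0,0],[0,0,0.6,0,0,0]]}}

```text
t: 20.43
eef_pos: [0.5282, -0.0817, 0.0135]
eef_rot: [-0.054, 0.999, -0.0, -0.001]
wrist_force: [-5.3, 0.6, 0.2]
gripper_width: 0.0102
```

Emit:
{"api": "carry_out", "payload": {"moves": [[0,0,0,0,0,0],[0,0,0,0,0,0],[0,0,0,0,0,0],[0,0,0,0,0,0],[0,0,0,0,0,0],[0,0,0,0,0,0]], "jaw": 30}}

```text
t: 20.93
eef_pos: [0.5286, -0.0816, 0.0136]
eef_rot: [-0.054, 0.999, -0.0, -0.001]
wrist_force: [-0.2, -0.1, 0.3]
gripper_width: 0.0264
```

```bash
python3 - <<'E'
from h import *
s=env.sense();print(s['eef_pos']@n,s['eef_pos']@l,s['ft_torque'])
go(T(.515,-.140,.0135),6.4)
E
```

```text
0.5161770742675863 -0.1400098006730974 [ 0.01106633  0.00437266 -0.08553674]
t 20.93 pos [ 0.5286 -0.0816  0.0136] F [-0.22 -0.08  0.25] w 0.0264 row [1.2, 0.0, 0.1, -0.0, -0.1, -0.2]
```

Emit:
{"api": "carry_out", "payload": {"moves": [[0,0,-15,0,0,0],[0,0,-40,0,0,0],[0,0,-75,0,0,0],[0,0,-110,0,0,0],[0,-30,-140,0,0,0],[20,-70,-150,0,0,0],[50,-105,-160,0,0,0],[85,-135,-160,0,0,0],[120,-160,-160,0,0,0],[120,-160,-160,0,0,0]]}}

```text
t: 21.77
eef_pos: [0.4225, -0.2581, 0.1744]
eef_rot: [-0.051, 0.999, -0.001, -0.001]
wrist_force: [-0.2, -0.6, -1.2]
gripper_width: 0.0264
```

```bash
python3 - <<'E'
from h import *
im,W=meas('top');cv2.imwrite('pics/8.png',cv2.resize(im[130:290,270:500],None,fx=3.4,fy=3.4,interpolation=cv2.INTER_CUBIC))
b,Wb=meas('scene');cv2.imwrite('pics/9.png',cv2.resize(b[120:240,290:440],None,fx=5,fy=5,interpolation=cv2.INTER_CUBIC))
m=(abs(W[...,2]-.06)<.008)&(W[...,1]<0.05)&(W[...,1]>-.35)&(W[...,0]>.45)
k,L,st,_=cv2.connectedComponentsWithStats(m.astype(np.uint8));i=1+st[1:,4].argmax()
r=np.array([W[np.where(L[:,u]==i)[0].max(),u] for u in range(375,410,4)])
p=np.polyfit(r[:,1],r[:,0],1);print('front',p, np.polyval(p,[-.06,-.12]), 'before',.54486-.1136*np.array([-.06,-.12]))
P=packers(im,W)['red'];h=P[P[:,2]>.038];print('red handle',len(h),h.mean(0), 'a,b',h.mean(0)@n,h.mean(0)@l, cv2.minAreaRect(h[:,:2].astype(np.float32)*1000))
E
```

```text
red 40 11 handle [ 0.5315 -0.0821] z 0.0486 size [36.5  9.2] yaw 28.5
blue 36 182 handle [0.4156 0.0943] z 0.0486 size [35.9  9. ] yaw 6.0
front [-0.09030258  0.54890352] [0.55432167 0.55973983] before [0.551676 0.558492]
red handle 40 [ 0.53336111 -0.0824152   0.04878397] a,b 0.5208504263967912 -0.1413547723543307 ((531.4830932617188, -82.13143157958984), (36.49296951293945, 9.174212455749512), 0.8951465487480164)
```

View pics/8.png

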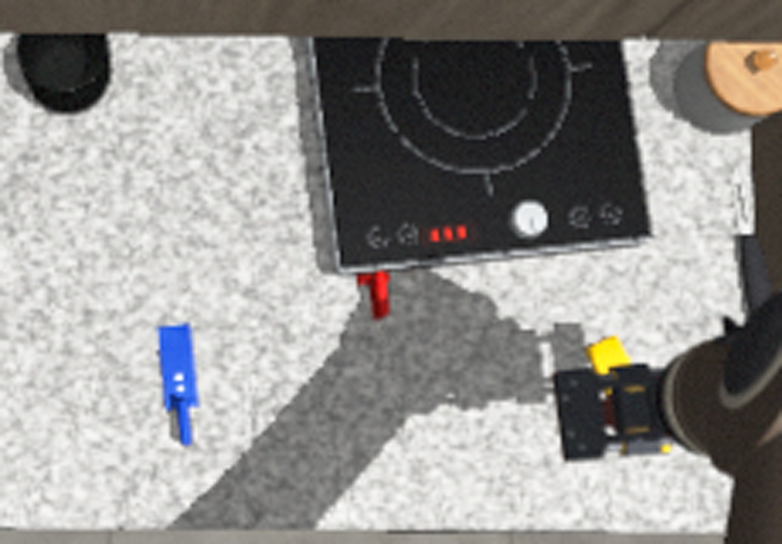

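View pics/9.png

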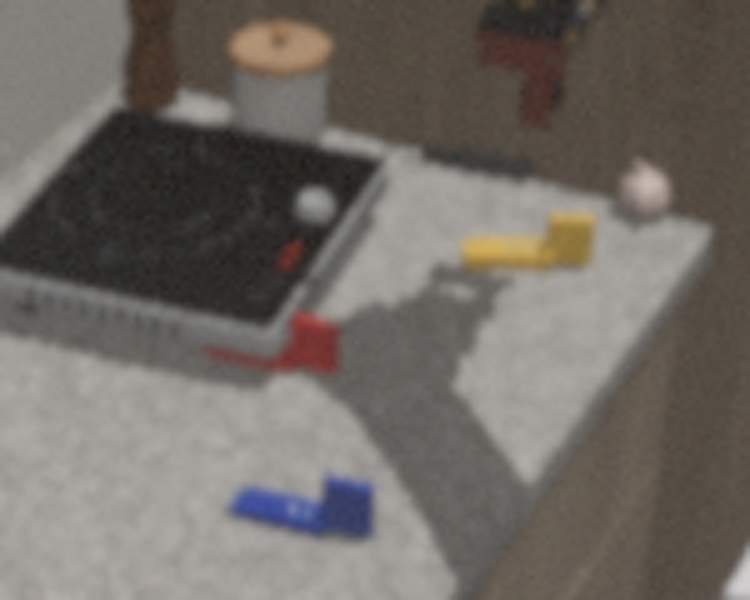

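The pictures show red home against the hob front, straight, at (375,290) in the top crop. Blue at (180,385) and yellow at (610,355) lie flat and well clear, and the gripper is 0.17 m up and free.

```bash
python3 -c "
from cell import env
print(env.sense()['wrist_force']); print(env.job_done())"
```

```text
[0.80648269 0.73229609 0.51609014]
the job is handed in; nothing more can be done
None
```

The red packer is in, fully home under the front left foot with its handle against the hob's front, and I have handed the job in (21.8 s of the 72 s used).

- **Blue (10 mm), tried first:** it stopped dead about 48 mm short, with the wrist reading about 11 N along x and 15 N up. I backed off and laid it flat to the left.
- **Red (6 mm):** it went in with about 3–5 N drag while the foot pressed down on it with about 4–5 N. At the end the force rose to about 10 N with no further movement, less than 2 mm from where I expected home.
- **Yellow (14 mm):** I did not try it, since blue was already too thick. It still lies where it was, well clear of the hob.

**Last checks:**
- **Red's position:** the top camera puts its handle within 1–2 mm of home both ways, and it was released within about 0.2° of the hob's direction.
- **Other packers:** blue and yellow lie flat, more than 110 mm from the foot axis.
- **Gripper:** it is up and free.

**Less certain:**
- **Worktop friction:** early on I pressed red down onto the worktop. That friction made it look jammed, with wrist forces up to about 16 N along x and 17 N up, until I raised the tool slightly.
- **Foot force:** I read it while holding red up to about 1 mm off the worktop, not after release.
- **Hob position:** its front edge reads 1–3 mm from the first picture, which is about the measuring error.
- **Mug, glass and tin:** I did not re-measure them, but the arm never went near the mug and only passed high over the glass.

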